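# Set the drive test box to position 5 and start it

## Robot

A 7-joint arm with a two-finger parallel gripper is mounted at the origin on the work surface. World frame = base frame: x ahead of the robot, y to its left, z up, the work surface at z = 0. Lengths are in mm, angles in rad, forces in N, time in s.
With the tool pointing down it reaches from about 400 to 875 mm from the base axis. Payload 4.4 kg.
Tool frame: the origin (TCP) lies at the very end of the fingers, on their centre line; the grasp point (between the pads) lies 19 mm behind it; y points along the fingers, x is the direction in which the jaws open and shut, and the axes are right-handed (so a half turn about y gives the same grasp; the last joint's range is limited). The gripper opens to 85 mm and grips with 20 to 120 N. Pads are 22 mm wide; open, the fingers measure 114 mm over their backs; the gripper's body (76 mm by 85 mm) begins 54 mm behind the grasp point. The pads swing forward as they close: fully open they stand 13 mm farther back than shut.
Start: joints at [1.099, 0.628, 0.038, 1.517, -0.027, 0.996, -0.02], TCP at [256.618, -597.214, 231.313] pointing down, gripper open.
Joint ranges: [-3.06, 3.06], [-0.37, 2.12], [-1.25, 1.32], [0.18, 2.47], [-1.1, 4.24], [0.23, 1.98], [-2.94, 2.94]. Speed limits (rad/s): [2.57, 2.57, 3.14, 3.14, 3.14, 3.14, 3.14].

## Interface

Orientations are given as [roll, pitch, yaw] about the fixed x, y, z axes, in that order (R = Rz(yaw) Ry(pitch) Rx(roll)).
In Python, from cell import readout, eyes, finish_job gives the robot as it stands. The module is installed in compiled form; this text tells all that it offers.
- The arm moves only by the tool apply_moves, never from a script. Its argument "commands" is a list that holds one entry, the list of rows, each a list of 6 numbers: the shift along the tool's x, y, z in units of 0.04 m (1.0 is 0.04 m), then the turn, a rotation vector about the tool's x, y, z in units of 5 degrees (1.0 is 5 degrees). A call has 1 to 8 rows; each row shifts and turns the pose as measured when the row begins, along the tool's axes as they then stand; what a row does not reach is not made up. A row lasts 1/12 s, in which the tool goes at most 41.7 mm and 7.16 degrees, less where a joint would pass 70% of its speed; a pose out of reach is approached as far as the arm can. A call with a number of a shift or a turn outside -1 to 1 is refused whole. A call with a gripper value outside its range is refused whole. "claw" is the finger opening in mm, from 0 to 85.4, set as the call begins (left out, the last holds). The fingers move at their own pace and stop on an object; the grip force is fixed at half the most. Time passes only in rows, so rows that do not move let the fingers close. It gives the time, the measured TCP pose, the force and the opening at its end, in the units of the state.
- readout.read_state(): the state, without advancing time (a new reading comes with each control period).
- eyes.get_image(name): name is "scene" or "side" or "wrist"; returns a dict with "image" (480x640x3 uint8, red, green, blue), "mtx" (3x3 intrinsics, pixels), "k1" (the pictures are not rectified: a ray, as slopes to the right and down, at radius r is drawn at 1 + k1 r^2 times it, then the intrinsics apply), "rvec" (rotation vector, rad) and "tvec" (3), from world to camera coordinates, as OpenCV has them. Camera axes: x right, y down, z forward; pixel columns grow to the right and rows downward; lengths in mm; the calibration is good to about 2 mm. A picture is of the moment at which its call begins. There is no depth.
- finish_job(): hands the job in, once; it reports no verdict.
The state is a dict: "clock": time; "qpos": joint angles; "qd": joint speeds; "tau": joint torques, N m; "eef_pos": TCP position; "tool_rot": TCP orientation; "force": force on the tool from outside, world axes, zero at the start; "torque": the same for the moment, N m; "width": finger opening in mm.
Only numpy, scipy, OpenCV 4.12 (cv2) and the standard library are available. Lean on these libraries where they do the work, as an engineer would, in place of code of your own. Each camera call takes 0.05 s, during which the arm holds its last target. There are 200 camera calls.

## Task

Set the selector on the grey test box to position 5: push its lever clockwise with a fingertip, click by click, until it rests at the fifth mark after the round off dot, without going past that position and without pinching the lever. Then press the round start button fully down and let it come back up. Do not press start before the selector is set, and leave the loose things around the box where they stand.

Things in the scene. Friction and masses are not known exactly. Their poses are not given: they have to be found in the camera images.
- test_box: Grey sheet-metal box, 220 (x) x 300 (y) x 70 mm high, bolted to the bench; 18 mm wide steel feet stick out at its two short sides. Origin: centre of its underside; z up; yaw within 0.4 rad of the robot's. On its flat top, in its frame: selector axis at x 0, y +55 mm; start button at x -30, y -105 mm.
- selector (a joint): Selector angle in rad, growing clockwise seen from above. It clicks into positions 0 (off) to 8, each 0.5236 rad; end stops at 0 and 8. Position 5 is 2.618. It starts in one of 0 to 3 (may still be snapping in at first). The spring resists the first half of a step with up to 0.2 N m (4 N at 50 mm), then snaps the lever ahead into the next position and holds it there.
- selector_axis (a point): Point on the selector's vertical axis at the level of the box top; fixed, axes as the box's. At position 0 the lever points 120 degrees counter-clockwise of the box's +x, at position 4 along +x, at 5 it is 30 degrees clockwise of that. On the dial plate, 78 mm from the axis, a 12 mm round black dot marks position 0 and black ticks 1 to 8.
- lever_tip (a point): Top of the outer end of the black lever, 66 mm from the axis, 45 mm above the box top; turns with it, x outward along the lever. The lever is an upright bar 20 mm wide, from 22 mm behind the axis to 66 mm in front, from 5 to 45 mm above the box top (top 4 mm narrower; a white line on its pointing half). A hub 48 mm across, 32 mm high surrounds the axis.
- start (a joint): Travel of the start button in m: 0 up, 0.006 fully down. Springy, about 5 N when fully down; it comes back up by itself.
- start_top (a point): Centre of the top of the start button, a black round push button 32 mm across in a steel collar (48 mm across, 12 mm high) on the box top. The button's top stands 22 mm above the box top, 10 mm above the collar; z up. Press straight down.
- spray_can: Bystander: spray can, 60 mm across, about 160 mm tall, standing on the bench left of the box. Origin: centre of its base.
- cup: Bystander: white plastic cup, 84 mm across the rim, 90 mm high, standing on the bench right of the box. Origin: centre of its base.
- wrench: Bystander: steel wrench 170 mm long lying on the bench right of the box, towards the robot. Origin: underside, mid-length; x along it.
- foot: Bystander: loose steel machine levelling foot, a disc 34 mm across and 10 mm thick with a 10 mm rod standing up, 48 mm high in all, on the box top in its far right corner. Origin: centre of its base.

How it is judged:
By the outcome, as a careful person would: the job done as asked, in the order asked, and still so for the second after the job is handed in, with the robot touching nothing.
It also fails if it takes over 56 s, if anything falls off the work surface, if the arm or the gripper's body presses on something with over 40 N, if the wrist force passes 120 N, or if a joint passes its speed limit or range.

## Working session

There is one attempt and no reset: what is moved stays moved. The work goes in short steps, Python scripts to look and compute and a tool call to move; the robot and the scene stay as the last step left them, time stands still between calls to the robot, and variables do not carry over. Pictures are saved under pics/ and viewed, about 8 in all and at most 12, crops included, and the job is handed in when it is done.

Besides the shell and the picture viewer there is one more tool, called after "Emit:" in YAML: its name, and indented under it one key for each argument. apply_moves: Moves the arm, as the interface text tells. Shifts and turns lie within -1 to 1; 1 stands for 0.04 m of shift or 5 degrees of turn. Its arguments: {"type":"object","properties":{"commands":{"type":"array"},"claw":{"type":"number"}},"required":["commands"]}

```bash
mkdir -p pics; cat > h.py <<'E'
import numpy as np, cv2
from cell import readout, eyes, finish_job
def snap(n,f):
    d=eyes.get_image(n); cv2.imwrite(f'pics/{f}.png',d['image'][:,:,::-1]); np.savez(f'pics/{f}.npz',**{k:d[k] for k in('mtx','k1','rvec','tvec')}); return d
def ray(d,p):
    K=np.array(d['mtx'],float);x=np.array([(p[0]-K[0,2])/K[0,0],(p[1]-K[1,2])/K[1,1]]);u=x.copy()
    for _ in range(30): u=x/(1+float(d['k1'])*(u@u))
    R=cv2.Rodrigues(np.array(d['rvec'],float))[0];t=np.array(d['tvec'],float).ravel()
    return -R.T@t, R.T@np.array([u[0],u[1],1.])
def plane(d,p,z):
    c,v=ray(d,p); return c+v*(z-c[2])/v[2]
def proj(d,P):
    R=cv2.Rodrigues(np.array(d['rvec'],float))[0];q=R@np.array(P,float)+np.array(d['tvec'],float).ravel();u=q[:2]/q[2]
    u=u*(1+float(d['k1'])*(u@u));K=np.array(d['mtx']);return np.array([K[0,0]*u[0]+K[0,2],K[1,1]*u[1]+K[1,2]])
E
python3 - <<'E'
from h import *
for n in('scene','side'):
    d=snap(n,n+'0'); print(n,ray(d,(320,240)),d['k1'])
s=readout.read_state(); print(s)
E
```

```text
scene (array([1277.04107312,  239.49929879,  620.52437478]), array([-0.7697817 , -0.22200606, -0.59854484])) -0.10068339133266392
side (array([ 451.27125926, -599.77271142,  798.04318969]), array([ 0.12770882,  0.65886497, -0.74170793])) -0.11156648681423034
{'clock': 0.1, 'qpos': array([ 1.09919583,  0.62922651,  0.03847611,  1.51822227, -0.02696575,
        0.99629019, -0.01999548]), 'qd': array([-5.99993262e-05, -2.18548189e-03,  1.15354736e-03, -1.92780227e-03,
        2.40905593e-04, -6.52905116e-05, -9.16103991e-06]), 'tau': array([ 3.00350177e-03, -5.64538801e+01,  1.23015527e+00, -1.93975085e+01,
        1.12025358e-02,  5.47404328e-03, -3.40380336e-05]), 'eef_pos': array([ 256.38521544, -596.72481622,  230.51382352]), 'tool_rot': array([-1.57085716,  0.00162663, -1.16499704]), 'force': array([ 0.6706176 , -0.11684273, -0.17738013]), 'torque': array([0.01465804, 0.01998064, 0.00226259]), 'width': 85.72745062257182}
```

View pics/scene0.png

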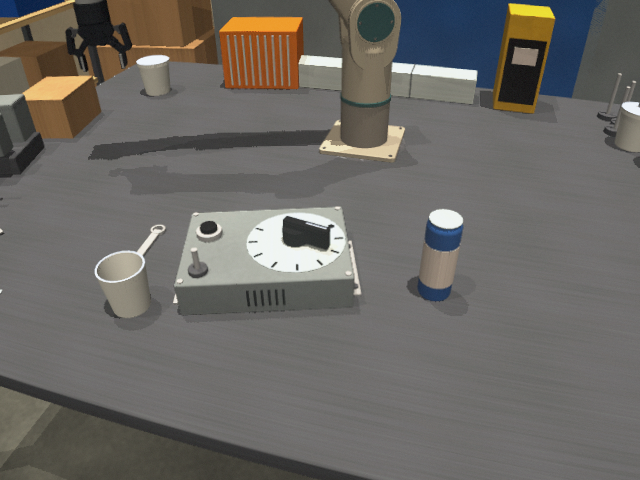

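View pics/side0.png

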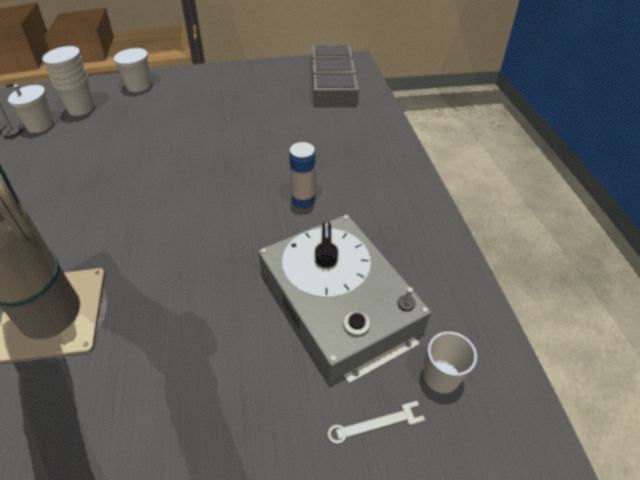

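The scene picture shows the box with its dial (about 296,241), the start button (208,229), the loose foot (197,265), the cup and wrench on the right and the can on the left. The side picture shows the dot at (294,245), the lever tip near (326,223), and the button at (357,321).

```bash
python3 - <<'E'
from h import *
from scipy.optimize import least_squares
D={n:dict(np.load(f'pics/{n}0.npz')) for n in('scene','side')}
im={n:cv2.imread(f'pics/{n}0.png') for n in D}
C={'scene':[(193,213),(346,209),(352,277),(183,281)],'side':[(334,358),(264,249),(347,219),(426,308)]}
for n in D:
    print(n,'corner screws',[plane(D[n],p,70)[:2].round() for p in C[n]])
obs=[('scene',(208,227),(-30,-105,22)),('side',(357,320.5),(-30,-105,22))]
# dial: white mask -> convex hull -> centroid on plane
for n,c in(('scene',(296,241)),('side',(327,261))):
    hsv=cv2.cvtColor(im[n],cv2.COLOR_BGR2HSV);m=((hsv[...,2]>185)&(hsv[...,1]<40)).astype('uint8')
    m2=np.zeros_like(m);cv2.rectangle(m2,(c[0]-60,c[1]-45),(c[0]+55,c[1]+45),1,-1);m&=m2
    k,l,s,_=cv2.connectedComponentsWithStats(m);i=1+s[1:,4].argmax()
    P=np.argwhere(l==i)[:,::-1];h=cv2.convexHull(P.astype(np.int32))[:,0]
    W=np.array([plane(D[n],p,71)[:2] for p in h],np.float32);(cx,cy),r=cv2.minEnclosingCircle(W);e=cv2.fitEllipse(W)
    print(n,'dial',s[i],(cx,cy),r,e)
for n,p in(('scene',(208,227)),('side',(357,320.5))): print('btn',n,plane(D[n],p,92))
print('dot',plane(D['side'],(294,245),71),'t1',plane(D['side'],(308,237),71),'t8',plane(D['side'],(326,291.5),71))
print('tip',plane(D['side'],(326,223),115),plane(D['scene'],(330,228),115))
for n in D:
    c={'scene':(190,190,370,320),'side':(250,200,440,380)}[n]
    cv2.imwrite(f'pics/{n}_crop.png',cv2.resize(im[n][c[1]:c[3],c[0]:c[2]],None,fx=3,fy=3,interpolation=cv2.INTER_CUBIC))
E
```

```text
scene corner screws [array([ 548., -231.]), array([457.,  57.]), array([654., 114.]), array([ 737., -153.])]
side corner screws [array([ 551., -227.]), array([458.,  42.]), array([647.,  98.]), array([ 741., -157.])]
scene dial [ 236  208  113   66 4029] (579.3121337890625, -28.355609893798828) 132.5918731689453 ((557.8533325195312, -23.544645309448242), (200.07061767578125, 267.3191223144531), 139.82412719726562)
side dial [ 282  228   89   69 3755] (578.1533813476562, -8.941869735717773) 90.111572265625 ((578.4573364257812, -8.860920906066895), (178.7886199951172, 179.14222717285156), 173.6962890625)
btn scene [ 611.96869041 -164.18322264   92.        ]
btn side [ 602.4253225  -173.32543062   92.        ]
dot [520.4849959   41.70342111  71.        ] t1 [552.96664496  58.93996359  71.        ] t8 [563.59367683 -86.73255517  71.        ]
tip [589.52699675  51.02713383 115.        ] [589.1641422   59.30178223 115.        ]
```

View pics/side_crop.png

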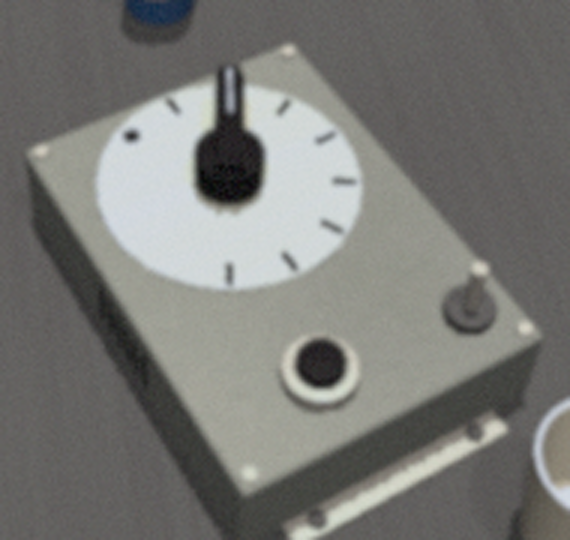

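Side-camera estimate: selector axis at (578,-9), box yaw about 19°, lever at 79° world, so position 2; button near (602,-173). I'll close the fingers, turn, and fly over at safe height.

Emit:
apply_moves:
  commands:
    - [[0,0,0,0,-1,0],[0,0,0,0,-1,0],[0,-0.2,0,0,-1,0],[0,-0.2,0,0,-1,0],[0,-0.2,0,0,-1,0],[0,0,0,0,-1,0],[0,0,0,0,-1,0],[0,0,0,0,-1,0]]
  claw: 0

```text
clock: 0.77
eef_pos: [255.3, -593.7, 250.7]
tool_rot: [-1.564, 0.01, -0.435]
force: [-0.4, -0.3, 0.8]
width: 0.3
```

Emit:
apply_moves:
  commands:
    - [[0,0,0,0,-1,0],[0,0,0,0,-1,0],[0,0,0,0,-1,0],[0,0,0,0,-1,0],[0,0,0,0,-1,0],[0,0,0,0,-0.5,0],[0,0,0,0,0,0],[0,0,0,0,0,0]]

```text
clock: 1.43
eef_pos: [253.3, -591.5, 246.6]
tool_rot: [-1.552, 0.008, 0.072]
force: [0.1, -0.5, 0.3]
width: -0.1
```

Emit:
apply_moves:
  commands:
    - [[0.5,0,0.7,-0.2,0,0],[0.5,0,0.85,0,0,0],[0.5,0,0.85,0,0,0],[0.5,0,0.85,0,0,0],[0.5,0,0.85,0,0,0],[0.5,0,0.85,0,0,0],[0.5,0,0.85,0,0,0],[0.5,0,0.85,0,0,0]]

```text
clock: 2.1
eef_pos: [393.5, -316.5, 241.5]
tool_rot: [-1.576, 0.013, 0.036]
force: [1.0, 0.6, 1.1]
width: -0.0
```

Emit:
apply_moves:
  commands:
    - [[0.5,0,0.85,0,0,0],[0.5,0,0.85,0,0,0],[0.5,0,0.85,0,0,0],[0.5,0,0.85,0,0,0],[0.5,0,0.85,0,0,0],[0.5,0,0.8,0,0,0],[0.3,0,0.5,0,0,0],[0,0,0,0,0,0]]

```text
clock: 2.77
eef_pos: [526.0, -67.9, 239.7]
tool_rot: [-1.572, 0.007, 0.035]
force: [1.2, 0.0, -0.4]
width: 0.1
```

```bash
python3 - <<'E'
from h import *
d=snap('wrist','w1'); print(ray(d,(320,240)))
E
```

```text
(array([523.38039457,   5.45038147, 382.16297202]), array([ 0.00758296, -0.28387091, -0.95885869]))
```

View pics/w1.png

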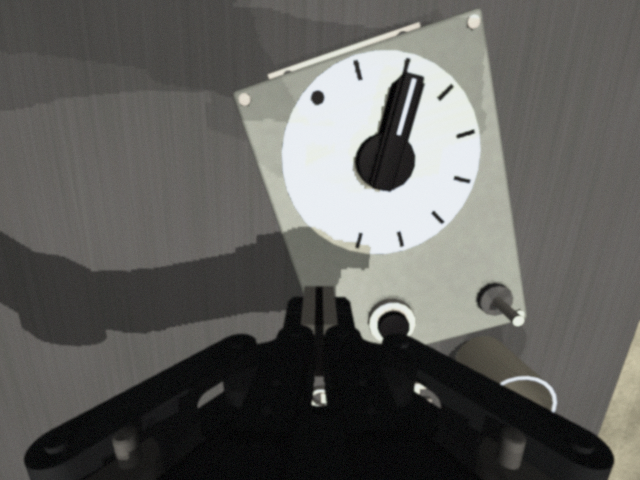

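The wrist view shows the lever at the tick 2 (406,67), dot (318,98), tick 8 (359,240), start collar around (392,322), and the loose foot (494,298).

```bash
python3 - <<'E'
from h import *
d=dict(np.load('pics/w1.npz'));im=cv2.imread('pics/w1.png');print(d['mtx'][0,0])
hsv=cv2.cvtColor(im,cv2.COLOR_BGR2HSV)
m=((hsv[...,2]>215)&(hsv[...,1]<40)).astype('uint8');k,l,s,c=cv2.connectedComponentsWithStats(m)
for i in range(1,k):
    if s[i,4]>150:
        h=cv2.convexHull(np.argwhere(l==i)[:,::-1].astype(np.int32))[:,0];W=np.array([plane(d,p,71)[:2] for p in h],np.float32)
        print(s[i],cv2.minEnclosingCircle(W),cv2.fitEllipse(W)[:2])
for n,p,z in(('dot',(318,98),71),('t1',(358,70),71),('t3',(445,92),71),('t4',(466,133),71),('t5',(462,180),71),('t6',(437.5,217),71),('t7',(400.5,239),71),('t8',(359,240),71),('tipL',(400,73),115),('tipR',(422,76),115),('btn',(395,325),92),('collar',(392,322),82),('foot',(494,298),70),('fL',(303,288),239),('fR',(336,288),239)):
    q=plane(d,p,z)[:2];v=q-np.array([578.4,-8.9]);print(n,q.round(1),np.linalg.norm(v).round(1),np.degrees(np.arctan2(v[1],v[0])).round(1))
E
```

```text
332.34241524203884
[288  31 110  39 360] ((537.8289184570312, 79.80351257324219), 47.359046936035156) ((536.5302734375, 78.46324157714844), (2.9681434631347656, 111.342041015625))
[  282    51   198   203 24859] ((577.7534790039062, -8.874349594116211), 89.88983917236328) ((578.0209350585938, -8.354110717773438), (177.98606872558594, 179.66177368164062))
[398  79  17  55 167] ((595.71484375, 37.463077545166016), 22.562397003173828) ((596.3003540039062, 37.7156867980957), (3.5576071739196777, 49.247135162353516))
[370 304  45  37 467] ((605.3027954101562, -176.00746154785156), 23.7900447845459) ((605.3111572265625, -175.8076934814453), (46.83307647705078, 47.21019744873047))
dot [519.3  41.6] 77.7 139.5
t1 [552.5  64.9] 78.2 109.4
t3 [628.6  50.5] 77.8 49.8
t4 [652.1  17.7] 78.4 19.8
t5 [655.1 -23.7] 78.1 -11.0
t6 [637.2 -59.5] 77.6 -40.7
t7 [604.2 -82.7] 78.2 -70.7
t8 [563.9 -85.2] 77.7 -100.8
tipL [579.1  55.6] 64.5 89.4
tipR [595.4  54.2] 65.4 74.9
btn [ 602.9 -165.1] 158.1 -81.1
collar [ 602.2 -167.6] 160.5 -81.5
foot [ 708.1 -142.7] 186.3 -45.9
fL [517.4 -60.8] 80.1 -139.6
fR [532.9 -60.1] 68.5 -131.6
```

Emit:
apply_moves:
  commands:
    - [[0.27,0,0.8,0,0,0],[0.27,0,0.8,0,0,0],[0.27,0,0.8,0,0,0],[0.1,0,0.6,0,0,0],[0,0,0,0,-1,0],[0,0,0,0,-1,0],[0,0,0,0,-1,0],[0,0,0,0,-1,0]]

```text
clock: 3.48
eef_pos: [556.2, 43.1, 236.6]
tool_rot: [-1.578, 0.018, 0.374]
force: [-1.4, -0.0, -0.0]
width: -0.3
```

Emit:
apply_moves:
  commands:
    - [[0,0,0,0,-1,0],[0,0,0,0,-1,0],[0,0,0,0,-1,0],[0,0,0,0,-1,0],[0,0,0,0,-1,0],[0,0,0,0,-1,0],[0,0,0,0,-1,0],[0,0,0,0,-1,0]]

```text
clock: 4.15
eef_pos: [552.6, 25.1, 234.7]
tool_rot: [-1.564, 0.033, 1.081]
force: [0.4, 0.1, -1.0]
width: 0.1
```

Emit:
apply_moves:
  commands:
    - [[0,0,0,0,-1,0],[0,0,0,0,-1,0],[0,0,0,0,-1,0],[0,0,0,0,-0.5,0],[0,0,0,0,0,0]]

```text
clock: 4.57
eef_pos: [550.1, 13.1, 233.1]
tool_rot: [-1.55, 0.038, 1.388]
force: [0.0, -0.2, -0.6]
width: -0.1
```

```bash
cat >> h.py <<'E'
from scipy.spatial.transform import Rotation as Ro
A=np.array([578.,-8.7]);YAW=19.4
def goal(pos,yaw):
    s=readout.read_state();R=Ro.from_euler('xyz',s['tool_rot']);G=Ro.from_euler('xyz',[-np.pi/2,0,np.radians(yaw)])
    print('shift',(R.inv().apply(np.array(pos)-s['eef_pos'])/40).round(2),'turn',(np.degrees((R.inv()*G).as_rotvec())/5).round(2))
def arc(lever,r,off,z):
    a=np.radians(lever);u=np.array([np.cos(a),np.sin(a)]);n=np.array([-u[1],u[0]])
    p=[*(A+r*u+off*n),z];print('target',np.round(p,1));goal(p,lever)
E
python3 -c "
from h import *
arc(79.4,52,32,234)"
```

```text
target [556.1  48.3 234. ]
shift [ 0.89 -0.06  0.01] turn [-0.24  0.02 -0.44]
```

Emit:
apply_moves:
  commands:
    - [[0.45,-0.05,0,-0.24,0,-0.44],[0.45,0,0,0,0,0],[0,0.8,0,0,0,0],[0,0.8,0,0,0,0],[0,0,0,0,0,0]]

```text
clock: 4.98
eef_pos: [558.1, 40.4, 169.6]
tool_rot: [-1.576, 0.003, 1.365]
force: [-0.4, -0.9, -0.8]
width: -0.2
```

```bash
python3 -c "
from h import *
s=readout.read_state();print(s['eef_pos'],s['tool_rot'],s['force'])
arc(79.4,52,32,92)"
```

```text
[558.09105765  40.4270274  169.63903808] [-1.5760961   0.00322708  1.36453263] [-0.35316492 -0.93159757 -0.78833556]
target [556.1  48.3  92. ]
shift [0.19 1.94 0.1 ] turn [ 0.06 -0.24 -0.04]
```

Emit:
apply_moves:
  commands:
    - [[0.25,0.5,0.1,0,-0.25,0],[0,0.5,0,0,0,0],[0,0.5,0,0,0,0],[0,0.4,0,0,0,0],[0,0,0,0,0,0]]

```text
clock: 5.4
eef_pos: [558.5, 44.5, 94.9]
tool_rot: [-1.579, 0.009, 1.373]
force: [-0.6, -0.4, -0.6]
width: -0.3
```

```bash
python3 -c "
from h import *
s=readout.read_state();print(s['eef_pos'],s['tool_rot'],s['force'])
arc(79.4,52,23,92);arc(60,52,21,92)"
```

```text
[558.45164667  44.52824418  94.87101415] [-1.57938396  0.00888031  1.37257218] [-0.58454235 -0.41760025 -0.5635617 ]
target [565.   46.6  92. ]
shift [ 0.08  0.07 -0.15] turn [ 0.1  -0.15 -0.1 ]
target [585.8  46.8  92. ]
shift [ 0.19  0.08 -0.66] turn [ 0.11  3.73 -0.08]
```

Emit:
apply_moves:
  commands:
    - [[0.08,0.05,-0.15,0.1,0,-0.1],[0.05,0,-0.12,0,0.8,0],[0.05,0,-0.12,0,0.8,0],[0.05,0,-0.12,0,0.8,0],[0.05,0,-0.12,0,0.8,0]]

```text
clock: 5.82
eef_pos: [584.1, 46.0, 97.0]
tool_rot: [-1.562, 0.004, 1.075]
force: [0.7, 0.1, 0.3]
width: 0.2
```

```bash
python3 -c "
from h import *
s=readout.read_state();print(s['eef_pos'],s['tool_rot'],s['force'])
arc(60,52,21,92)"
```

```text
[584.11182382  45.96662123  97.04752796] [-1.56208648  0.00436328  1.07537131] [0.73980422 0.07070321 0.33774152]
target [585.8  46.8  92. ]
shift [ 0.04  0.13 -0.03] turn [-0.1   0.32 -0.05]
```

```bash
python3 - <<'E'
from h import *
d=snap('side','s2');w=snap('wrist','w2')
a=cv2.imread('pics/s2.png')[180:380,220:450];b=cv2.imread('pics/w2.png')
cv2.imwrite('pics/m2.png',np.hstack([cv2.resize(a,(400,348)),cv2.resize(b,(400,300))[:0].copy().reshape(0,400,3) if 0 else cv2.copyMakeBorder(cv2.resize(b,(400,300)),0,48,0,0,0)]))
E
```

```text
(no output)
```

View pics/m2.png

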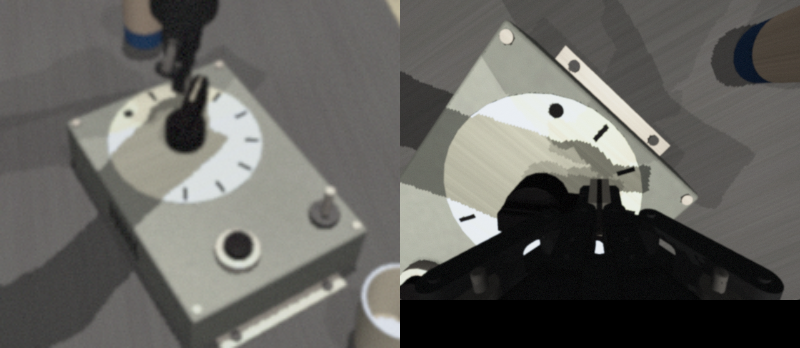

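Lever clicked to position 3: the side view shows five free ticks (4–8) clockwise of it. Next click.

Emit:
apply_moves:
  commands:
    - [[0.05,0.08,-0.12,-0.1,1,0],[0.05,0,-0.12,0,1,0],[0.05,0,-0.12,0,1,0],[0.05,0,-0.12,0,1,0],[0.05,0,-0.12,0,1,0],[0.05,0.05,-0.12,0,1,0]]

```text
clock: 6.42
eef_pos: [613.1, 38.8, 97.3]
tool_rot: [-1.566, 0.002, 0.544]
force: [0.1, 0.1, -0.0]
width: 0.1
```

```bash
python3 -c "
from h import *
s=readout.read_state();print(s['eef_pos'],s['tool_rot'],s['force'])
arc(30,52,21,92);arc(0,52,21,92)"
```

```text
[613.10435771  38.75310864  97.29877728] [-1.56624397  0.00226584  0.54370771] [ 0.06243309  0.13241307 -0.00927043]
target [612.5  35.5  92. ]
shift [-0.05  0.13 -0.06] turn [-0.05  0.23 -0.03]
target [630.   12.3  92. ]
shift [ 0.02  0.13 -0.79] turn [-0.04  6.23 -0.04]
```

```bash
cat >> h.py <<'E'
def look(f):
    snap('side',f);a=cv2.imread(f'pics/{f}.png')[200:340,240:440];cv2.imwrite(f'pics/{f}c.png',cv2.resize(a,None,fx=3,fy=3,interpolation=cv2.INTER_CUBIC))
E
python3 -c "
from h import *
look('s3')"
```

```text
(no output)
```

View pics/s3c.png

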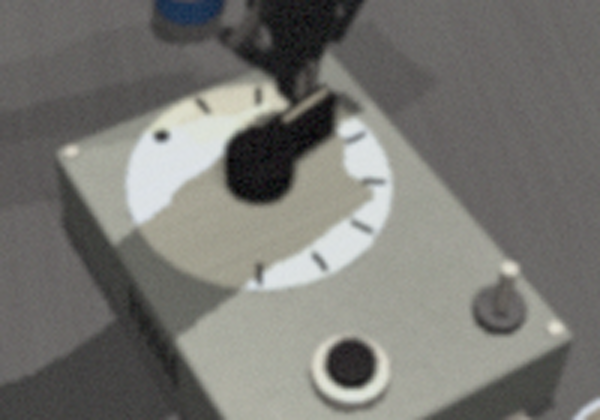

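```bash
python3 -c "
from h import *
d=dict(np.load('pics/s3.npz'))
p=[plane(d,(240+u/3,200+v/3),115)[:2] for u,v in((285,121),(328,91))]
v=p[1]-p[0];print(p,np.degrees(np.arctan2(v[1],v[0])))
for L in (49.4,40,34,19.4):
  a=np.radians(L);print(L,(proj(d,[A[0]+64*np.cos(a),A[1]+64*np.sin(a),115])-[240,200])*3)
"
```

```text
[array([597.95542582,   0.91223036]), array([632.04106701,  22.50937363])] 32.35892395913227
49.4 [304.54213435  75.02056923]
40 [317.51160923  81.44859729]
34 [325.06472955  86.33132278]
19.4 [340.53239541 100.44613882]
```

The lever reads about 32°, right around the mid-step. I'll push a touch more and settle.

Emit:
apply_moves:
  commands:
    - [[0,0.08,-0.12,0,0.5,0],[0,0,0,0,0,0],[0,0,0,0,0,0]]

```text
clock: 6.72
eef_pos: [618.9, 33.2, 96.6]
tool_rot: [-1.569, -0.003, 0.502]
force: [0.3, 0.1, 0.7]
width: 0.1
```

```bash
python3 -c "
from h import *
s=readout.read_state();print(s['eef_pos'],s['tool_rot'],s['force'])
arc(30,52,21,92);arc(0,52,21,92);look('s4')"
```

```text
[618.92096693  33.22619698  96.64337727] [-1.56901596 -0.00269031  0.50197985] [0.3384305  0.05487474 0.65853887]
target [612.5  35.5  92. ]
shift [-0.11  0.12  0.13] turn [-0.02 -0.25  0.03]
target [630.   12.3  92. ]
shift [-0.01  0.12 -0.59] turn [-0.03  5.75  0.03]
```

View pics/s4c.png

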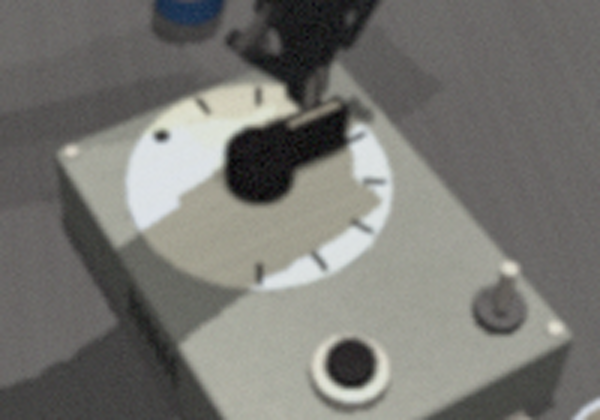

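The lever tip is at (341,101), matching 19.4°, so position 4. The last click follows in smaller steps.

Emit:
apply_moves:
  commands:
    - [[0.03,0.08,-0.1,0,1,0],[0.03,0,-0.1,0,1,0],[0.03,0,-0.1,0,1,0],[0.03,0,-0.06,0,1,0],[0,0,0,0,0,0]]

```text
clock: 7.18
eef_pos: [627.5, 26.6, 95.0]
tool_rot: [-1.56, -0.002, 0.151]
force: [-1.2, 1.7, -2.3]
width: -0.0
```

```bash
python3 -c "
from h import *
s=readout.read_state();print(s['eef_pos'],s['tool_rot'],s['force'])
arc(2,52,21,95);arc(0,52,21,95);arc(-3,52,21,95)"
```

```text
[627.53782714  26.56036486  94.95408463] [-1.56011584 -0.00196079  0.15084008] [-1.18033814  1.66137686 -2.30772859]
target [629.2  14.1  95. ]
shift [-0.   -0.   -0.31] turn [-0.12  1.33  0.02]
target [630.   12.3  95. ]
shift [ 0.01 -0.   -0.36] turn [-0.12  1.73  0.01]
target [631.    9.5  95. ]
shift [ 0.02 -0.01 -0.43] turn [-0.12  2.33  0.01]
```

Emit:
apply_moves:
  commands:
    - [[0,0,-0.1,0,0.5,0],[0,0,-0.1,0,0.5,0],[0,0,-0.1,0,0.4,0],[0,0,-0.06,0,0.3,0],[0,0,0,0,0,0]]

```text
clock: 7.6
eef_pos: [630.3, 19.4, 96.1]
tool_rot: [-1.551, -0.005, 0.012]
force: [0.2, 1.8, -0.1]
width: 0.0
```

```bash
python3 -c "
from h import *
s=readout.read_state();print(s['eef_pos'],s['tool_rot'],s['force'])
arc(0,52,21,95);look('s5')"
```

```text
[630.33901793  19.42156006  96.08774498] [-1.55072927 -0.00506484  0.01165139] [ 0.20678584  1.76330083 -0.0988379 ]
target [630.   12.3  95. ]
shift [-0.01  0.02 -0.18] turn [-0.23  0.13  0.06]
```

View pics/s5c.png

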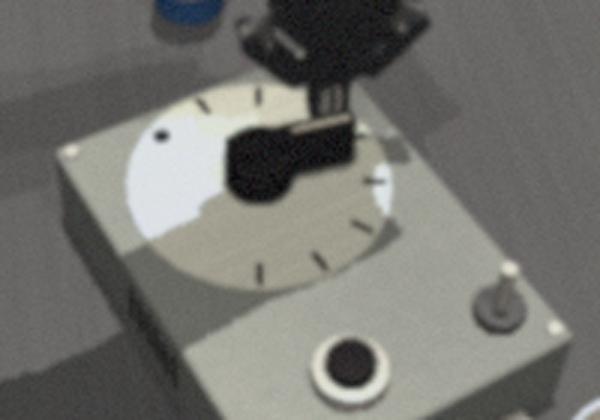

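Lever is about 10°, still before the midpoint, with 1.8 N on the finger. Pushing on.

Emit:
apply_moves:
  commands:
    - [[0,0,-0.1,-0.2,0.3,0],[0,0,-0.1,0,0.3,0],[0,0,-0.1,0,0.3,0],[0,0,0,0,0,0]]

```text
clock: 7.98
eef_pos: [629.5, 2.6, 96.4]
tool_rot: [-1.573, -0.004, -0.071]
force: [-0.0, 1.4, -0.8]
width: -0.1
```

```bash
python3 -c "
from h import *
s=readout.read_state();print(s['eef_pos'],s['tool_rot'],s['force'])
arc(0,52,21,95)"
```

```text
[629.5086031    2.63475219  96.43275228] [-1.57270598 -0.00359042 -0.07071498] [-0.01572385  1.44862856 -0.84469806]
target [630.   12.3  95. ]
shift [-0.    0.04  0.24] turn [ 0.02 -0.81  0.04]
```

Emit:
apply_moves:
  commands:
    - [[0,0,0.4,0,0,0],[0,0,0.4,0,0,0],[0,0,0.2,0,0,0],[0,-0.7,0,0,0,0],[0,-0.7,0,0,0,0],[0,0,0,0,0,0]]

```text
clock: 8.48
eef_pos: [630.1, 42.0, 151.8]
tool_rot: [-1.577, 0.003, -0.072]
force: [1.7, -0.2, 0.6]
width: 0.0
```

```bash
python3 -c "
from h import *
s=readout.read_state();print(s['eef_pos'],s['tool_rot'],s['force'])
look('s6')"
```

```text
[630.11919543  41.99625842 151.77324651] [-1.57669283  0.00346541 -0.071538  ] [ 1.68843381 -0.2323542   0.57586565]
```

View pics/s6c.png

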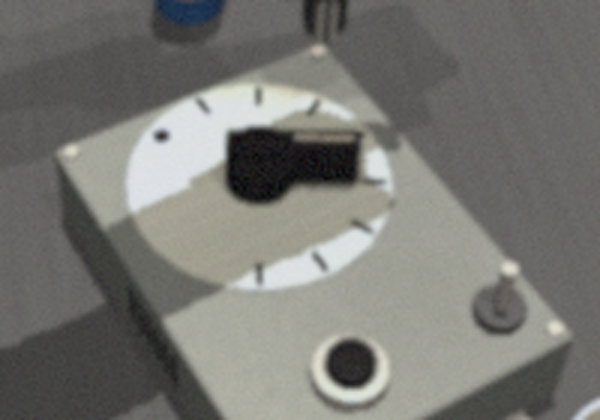

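```bash
python3 -c "
from h import *
d=dict(np.load('pics/s6.npz'))
for L in (19.4,4.4,0,-5,-10.6,-15):
  a=np.radians(L);print(L,(proj(d,[A[0]+64*np.cos(a),A[1]+64*np.sin(a),115])-[240,200])*3)
arc(-10.6,52,21,160);goal([602.8,-169.6,170],-4)
"
```

```text
19.4 [340.53239541 100.44613882]
4.4 [351.27211761 117.57849722]
0 [353.29874824 122.9666282 ]
-5 [354.94140336 129.22518872]
-10.6 [355.92270681 136.35255051]
-15 [356.04346905 141.99858954]
target [633.    2.4 160. ]
shift [ 0.17 -0.25 -0.98] turn [ 0.08  1.3  -0.06]
shift [-0.28 -0.47 -5.32] turn [ 0.07 -0.02 -0.07]
```

The tip at about (358,134) matches position 5 (-10.6°). I'll rise, go over to the button, and confirm with the wrist camera on the way.

Emit:
apply_moves:
  commands:
    - [[0,-0.7,0,0,0,0],[0,-0.7,0,0,0,0],[-0.05,-0.2,-0.8,0,0,0],[-0.05,0,-0.8,0,0,0],[-0.05,0,-0.8,0,0,0],[-0.05,0,-0.8,0,0,0],[-0.05,0,-0.8,0,0,0],[0,0,0,0,0,0]]

```text
clock: 9.2
eef_pos: [604.6, -118.6, 210.9]
tool_rot: [-1.579, 0.016, -0.059]
force: [-0.1, -1.3, 0.7]
width: -0.4
```

```bash
python3 -c "
from h import *
s=readout.read_state();print(s['eef_pos'],s['tool_rot'],s['force'])
goal([602.8,-169.6,110],-4);d=snap('wrist','w7')
print('btn',proj(d,[602.8,-169.6,92]));a=np.radians(-10.6);print('tip5',proj(d,[A[0]+64*np.cos(a),A[1]+64*np.sin(a),115]),proj(d,[*A,115]))"
```

```text
[ 604.61113164 -118.6165031   210.94082047] [-1.57906051  0.01639256 -0.05927088] [-0.08519749 -1.31152195  0.71720935]
shift [ 0.07  2.53 -1.25] turn [ 0.1   0.12 -0.19]
btn [323.35222053 291.26257029]
tip5 [368.52155643  98.42500278] [272.24321069  85.37887066]
```

View pics/w7.png

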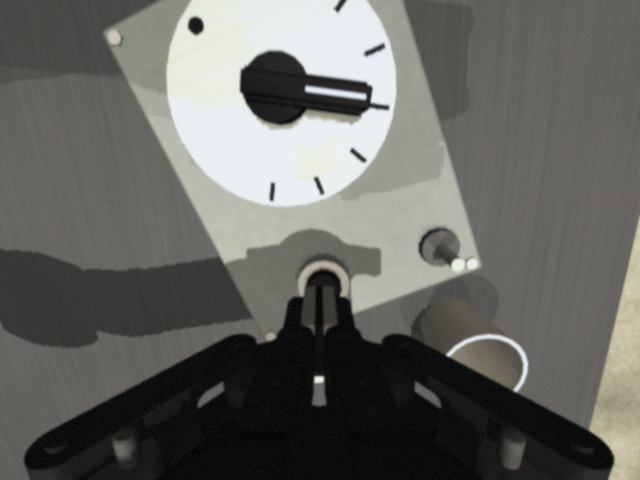

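The wrist view confirms it: the lever points at tick 5 (383,106), ticks 6, 7 and 8 follow it, and the button is under the fingers as predicted (323,291).

Emit:
apply_moves:
  commands:
    - [[0,0,-0.6,0.1,0.1,-0.2],[0,0,-0.6,0,0,0],[0,0.6,0,0,0,0],[0,0.6,0,0,0,0],[0,0.6,0,0,0,0],[0,0.4,0,0,0,0],[0,0,0,0,0,0]]

```text
clock: 9.83
eef_pos: [602.0, -157.7, 115.7]
tool_rot: [-1.562, 0.001, -0.061]
force: [-0.8, 0.2, 0.2]
width: 0.2
```

```bash
python3 -c "
from h import *
s=readout.read_state();print(s['eef_pos'],s['tool_rot'],s['force'])
goal([602.8,-169.6,100],-4)"
```

```text
[ 601.97798388 -157.67901201  115.68174   ] [-1.56225570e+00  1.04528482e-03 -6.06978139e-02] [-0.79349944  0.23365933  0.17244001]
shift [ 0.04  0.39 -0.3 ] turn [-0.1   0.1  -0.01]
```

Emit:
apply_moves:
  commands:
    - [[0.04,0,-0.35,-0.1,0,0],[0,0.2,0,0,0,0],[0,0.2,0,0,0,0],[0,0,0,0,0,0]]

```text
clock: 10.17
eef_pos: [603.7, -170.7, 98.8]
tool_rot: [-1.571, 0.001, -0.058]
force: [-0.5, -0.3, 0.3]
width: 0.2
```

```bash
python3 -c "
from h import *
s=readout.read_state();print(s['eef_pos'],s['tool_rot'],s['force'])
goal([602.8,-169.6,92],-4)"
```

```text
[ 603.71055377 -170.70481079   98.77233696] [-1.57097271e+00  9.81669572e-04 -5.75208623e-02] [-0.5063191  -0.29944007  0.31398288]
shift [-0.02  0.17  0.03] turn [ 0.    0.14 -0.01]
```

Centred. Pressing down in small steps.

Emit:
apply_moves:
  commands:
    - [[0,0.15,0.03,0,0,0],[0,0.1,0,0,0,0],[0,0.1,0,0,0,0],[0,0.1,0,0,0,0]]

```text
clock: 10.5
eef_pos: [605.3, -169.6, 85.3]
tool_rot: [-1.573, -0.003, -0.058]
force: [-14.3, 2.4, 50.6]
width: 0.1
```

50 N at z = 85: the button is bottomed out. Releasing.

Emit:
apply_moves:
  commands:
    - [[0,-0.3,0,0,0,0],[0,-0.6,0,0,0,0],[0,-0.8,0,0,0,0],[0,-0.8,0,0,0,0],[0,-0.8,0,0,0,0],[0,0,-0.6,0,0,0],[0,0,-0.6,0,0,0],[0,0,0,0,0,0]]

```text
clock: 11.17
eef_pos: [605.9, -215.4, 227.6]
tool_rot: [-1.574, -0.013, -0.051]
force: [0.6, -1.6, -0.5]
width: -0.3
```

```bash
python3 -c "
from h import *
s=readout.read_state();print(s['eef_pos'],s['force'],s['qd'].round(3))
snap('wrist','w9');snap('side','s9')
a=cv2.imread('pics/w9.png')[:300];b=cv2.imread('pics/s9.png')[180:480,200:500]
cv2.imwrite('pics/m9.png',cv2.resize(np.hstack([a,b]),(800,255)))"
```

```text
[ 605.88734999 -215.44523042  227.55023073] [ 0.59718202 -1.55228026 -0.5410239 ] [-0.031 -0.02  -0.037  0.029 -0.02   0.001 -0.029]
```

View pics/m9.png

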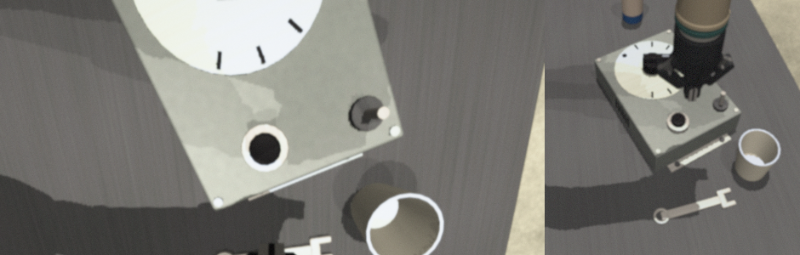

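The button is up again. Ticks 6–8 are free, and the cup, foot, wrench and can are undisturbed. Handing in.

Emit:
apply_moves:
  commands:
    - [[0,0,0,0,0,0],[0,0,0,0,0,0],[0,0,0,0,0,0]]

```text
clock: 11.52
eef_pos: [605.5, -206.1, 225.0]
tool_rot: [-1.566, -0.008, -0.044]
force: [-0.6, 0.6, -0.7]
width: -0.0
```

```bash
python3 -c "
from h import *
print(finish_job())"
```

```text
the job is handed in; nothing more can be done
None
```

I pushed the selector lever with closed fingers, click by click, from position 2 to position 5. Then I pressed the start button down to its stop and let it come back up. The job was handed in at 11.5 s with the arm clear of everything.

- **Selector:** the wrist picture taken just before the press shows the lever at tick 5, with its tip within about 2 pixels of the predicted spot. The side picture agreed, at about -9° against the expected -10.6°. On the last push the finger went about 10 mm further than I meant and stopped about where the lever rests at position 5. I did not track the lever during that push, but it showed no sign of going past.
- **Start button:** the fingertip reached z = 85 mm, 7 mm below the nominal button top, so the button was fully down. The wrist force was about 51 N with a 14 N sideways part, more than needed but below the 120 N limit.
- **After the press:** ticks 6 to 8 were free and the button looked raised. The lever itself was not clearly visible in that last picture. The cup, wrench, foot and can looked undisturbed, but I judged that by eye and did not measure it.

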